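# Pointing check before the strip printer is closed

## Task

Do the pointing check that closes up the strip printer. With the fingertips, point from about 2 cm above at the feed roller in the printer's deck and stay there for two seconds, then point in the same way at the long spare platen roller lying on the cabinet top for two seconds, each over its middle and without touching it; then push the printer's raised side lever fully down to clamp the feed roller, and come clear. Nothing is picked up, and the short roller, spool, hex key and pliers are left where they lie.

Things in the scene. Friction and masses are not known exactly. Their poses are not given: they have to be found in the camera images.
- printer: Fixed grey strip printer, 240 (x) by 240 (y) mm, turned by up to 0.25 rad. Origin: centre of its underside; -x is its front, towards the robot, +z up. Front half (x below -5 mm) is a flat deck 100 mm high; the rear half is a housing 145 mm high.
- feed_roller_top (a point): Middle of the highest line of the feed roller: a fixed black rubber cylinder, 30 mm diameter, 150 mm long along y, half sunk in the printer's deck between two steel cheeks (12 mm thick, 40 mm in x, their tops 3 mm above this line's height). Axes as the printer's.
- spare_roller_top (a point): Middle of the highest line of the long spare platen roller: a loose black rubber cylinder, 32 mm diameter and 160 mm long (204 mm overall), with a square black block 36 mm wide and high, 12 mm thick, on each end, and 10 mm steel stubs. It lies on the cabinet top, left or right of the printer; x is along the roller, z up; this point is 34 mm above the cabinet top and the end blocks rise 2 mm above it.
- spare_roller: The same spare roller; origin on the cabinet top under its middle, same axes.
- feed_roller: The same feed roller; origin on its axis, at its middle, 15 mm below its highest line; axes as the printer's.
- lever (a joint): Angle of the printer's side lever, rad: 0 is fully raised, 0.8 is fully down (a stop). It starts between 0 and 0.2. It stays where it is left; about 3 N at the bar moves it.
- lever_pivot (a point): Point on the lever's hinge axis (the printer's y axis direction), level with the middle of the hand bar; fixed to the printer, 85 mm above the cabinet top, 37 mm outside its right (-y) side. Axes as the printer's.
- lever_bar (a point): Middle of the lever's black hand bar: a cylinder 18 mm in diameter, 56 mm long along the printer's y, on the outer end of a steel arm (10 mm thick, beside the printer) 110 mm from the hinge axis. From the hinge it points to the printer's front (-x) and up by 0.8 rad minus the lever angle; when the lever is down it is level with the hinge. Pushing the bar down and towards the front of the printer closes it.
- short_roller: Loose worn roller like the spare but short: rubber 60 mm long, 104 mm overall, same end blocks 36 mm high. Origin on the cabinet top under its middle, x along it. Leave alone.
- spool: Empty white plastic spool standing on end, 68 mm diameter, 56 mm high; origin at the centre of its underside. Leave alone.
- hex_key: Chrome hex key lying flat, 8 mm thick, 108 by 40 mm; origin under the middle of its long arm (along x). Leave alone.
- pliers: Red-handled pliers lying flat, 175 mm long along x (jaws to +x), 63 mm wide, 16 mm high; origin near the joint, at the surface. Leave alone.

How it is judged:
On the way, in this order (a step that is already met when the one before it is completed fails the run):
1. the fingertips dwell just above the middle of the feed roller (x of the grasp point in the frame of feed_roller_top between -0.025 and 0.025 m and y of the grasp point in the frame of feed_roller_top between -0.05 and 0.05 m and z of the grasp point in the frame of feed_roller_top between 0.021 and 0.075 m), for 1.5 s.
2. the fingertips dwell just above the middle of the long spare roller (x of the grasp point in the frame of spare_roller_top between -0.05 and 0.05 m and y of the grasp point in the frame of spare_roller_top between -0.025 and 0.025 m and z of the grasp point in the frame of spare_roller_top between 0.021 and 0.075 m), for 1.5 s.
3. the lever is pushed fully down (value of joint lever above 0.73 rad), for 0.2 s.
At the end, for the whole second after the job is handed in: Lever down (over 0.73 of 0.8 rad) and still; spare roller within 6 mm, the other loose things within 10 mm of where they lay. Pointing: grasp point 21 to 75 mm above the roller's top line, within 25 mm across and 50 mm along of its middle, 1.5 s unbroken (value of joint lever above 0.73 rad and velocity of joint lever below 0.05 rad/s and distance of spare_roller from where it was at the start of the episode below 0.006 m and distance of each of short_roller, spool, hex_key, pliers from where it was at the start of the episode below 0.01 m); the robot touches nothing.
It fails at once if the feed roller is touched (contact force between any of the fingers, the arm and feed_roller above 0.3 N).
It fails at once if the long spare roller is touched (contact force between any of the fingers, the arm and spare_roller above 0.3 N).
It fails at once if the long spare roller is shifted or lifted (over 6 mm) (distance of spare_roller from where it was at the start of the episode above 0.006 m).
It fails at once if the short roller, spool, hex key or pliers are shifted or lifted (over 10 mm) (distance of any of short_roller, spool, hex_key, pliers from where it was at the start of the episode above 0.01 m).
It also fails if it takes over 59 s, if anything falls off the work surface, if the arm or the gripper's body presses on something with over 40 N, if the wrist force passes 120 N, or if a joint passes its speed limit or range.

## Robot

A 6-joint arm with a two-finger parallel gripper is mounted at the origin on the work surface. World frame = base frame: x ahead of the robot, y to its left, z up, the work surface at z = 0. Lengths are in m, angles in rad, forces in N, time in s.
With the tool pointing down it reaches from about 0.375 to 0.9 m from the base axis. Payload 3.1 kg.
Tool frame: the origin (TCP) lies on the centre line of the jaws, within the pads' length; the fingertips stand 25 mm ahead of it and the grasp point (between the pads) lies 6 mm ahead of it; x points along the fingers, y is the direction in which the jaws open and shut, and the axes are right-handed (so a half turn about x gives the same grasp; the last joint's range is limited). The gripper opens to 87 mm and grips with 3 to 60 N. Pads are 19 mm wide; open, the fingers measure 117 mm over their backs; the gripper's body (75 mm by 190 mm) begins 51 mm behind the grasp point.
Start: joints at [1.012, 0.527, 1.433, -0, 1.181, -0.178], TCP at [0.232, 0.58, 0.248] pointing down, gripper open.
Joint ranges: [-3.08, 3.08], [-0.75, 2.2], [0.22, 2.44], [-1.43, 4.57], [0, 2.65], [-2.85, 2.85]. Speed limits (rad/s): [2.79, 2.79, 3.14, 3.14, 3.14, 3.14].

## Interface

Orientations are given as a unit quaternion [x, y, z, w].
In Python, from rig import robot gives the robot as it stands. The module is installed in compiled form; this text tells all that it offers.
- The arm moves only by the tool move_arm, never from a script. Its argument "commands" is a list of rows, each a list of 5 numbers: the gripper's target within -1 to 1 (shut at 1, half-way at 0, fully open at -1), then the shift along the tool's x, y, z in mm, then the turn about the tool's x in degrees. A call has 1 to 8 rows; each row is the pose to reach, as a shift and turn from the pose commanded when the call began, along the tool's axes at that moment; what a row does not reach only later rows make up. A row lasts 1/12 s, in which the tool goes at most 41.7 mm and 7.16 degrees, less where a joint would pass 70% of its speed; a pose out of reach is approached as far as the arm can. A call with a gripper value outside its range is refused whole. The fingers move at their own pace and stop on an object; "newtons" is the grip in N (left out, the last holds). Time passes only in rows, so rows that repeat a pose let the fingers close. It gives the time, the measured TCP pose, the force and the opening at its end, in the units of the state.
- robot.get_obs(): the state, without advancing time (a new reading comes with each control period).
- robot.camera(name): name is "scene" or "top"; returns a dict with "image" (480x640x3 uint8, red, green, blue), "fx", "fy", "cx", "cy" (pixels), "xyz" and "rotation" of the camera in the world. Camera axes: x right, y down, z forward; pixel columns grow to the right and rows downward; lengths in m; the calibration is good to about 2 mm. A picture is of the moment at which its call begins. There is no depth.
- robot.hand_in(): hands the job in, once; it reports no verdict.
Trained networks look in a picture, given as the dict that the camera call returned (one of the last four; its "shot" number tells which), for a name from the list of things; names that differ only in an ending like _2 or _b are one class to them, and where a whole thing is asked for, a point or a joint stands for the part that bears it (a point fixed in the world has none). Each returns a list of dicts, best first, with "p" (0 to 1); they miss things now and then, are a little off and sometimes report something else, mostly with a low value. They report only what shows in the picture. A call takes as long as a camera call.
- robot.regions_of(picture, name): "pixels" (480x640 bool, what is visible of it) and "bbox" ([left, top, right, bottom] in pixels, round what is visible of it).
The state is a dict: "time": time; "q": joint angles; "joint_velocities": joint speeds; "joint_torque": joint torques, N m; "position": TCP position; "tool_rot": TCP orientation; "ft_force": force on the tool from outside, world axes, zero at the start; "moment": the same for the moment, N m; "grip_width": finger opening in m.
Only numpy, scipy, OpenCV 4.12 (cv2) and the standard library are available. Lean on these libraries where they do the work, as an engineer would, in place of code of your own. Each camera call takes 0.05 s, during which the arm holds its last target.

## Working session

There is one attempt and no reset: what is moved stays moved. The work goes in short steps, Python scripts to look and compute and a tool call to move; the robot and the scene stay as the last step left them, time stands still between calls to the robot, and variables do not carry over. Pictures are saved under pics/ and viewed, and the job is handed in when it is done.

Besides the shell and the picture viewer there is one more tool, called after ">>>" as a command line: name --pt "numbers of a row" for each row, then --argument value for the rest. move_arm: Moves the arm, as the interface text tells. Its arguments: {"type":"object","properties":{"commands":{"type":"array","items":{"type":"array","items":{"type":"number"}}},"newtons":{"type":"number"}},"required":["commands"]}

```bash
mkdir -p pics
cat > h.py <<'E'
import numpy as np,cv2,pickle
from rig import robot
def px2w(c,u,v,z):
    R=np.array(c['rotation']);d=R@np.array([(u-c['cx'])/c['fx'],(v-c['cy'])/c['fy'],1]);o=np.array(c['xyz'])
    return o+d*(z-o[2])/d[2]
def w2px(c,p):
    R=np.array(c['rotation']);q=R.T@(np.array(p)-np.array(c['xyz']));return np.array([c['fx']*q[0]/q[2]+c['cx'],c['fy']*q[1]/q[2]+c['cy']])
E
python3 - <<'E'
from h import *
for n in ['scene','top']:
    c=robot.camera(n);cv2.imwrite(f'pics/{n}0.png',c['image'][:,:,::-1]);print(n,c['fx'],c['cx'],c['cy'],c['xyz'],np.round(c['rotation'],3).tolist())
    S={'c':{k:c[k] for k in c}}
    for t in ['printer','feed_roller','spare_roller','lever','short_roller','spool','hex_key','pliers']:
        r=robot.regions_of(c,t)
        S[t]=r
        for x in r[:3]:
            m=x['pixels'].astype(np.uint8);cs,_=cv2.findContours(m,0,2);rr=cv2.minAreaRect(np.vstack(cs)) if cs else None
            print(t,round(x['p'],2),x['bbox'],m.sum(),rr)
    pickle.dump(S,open(n+'0.pkl','wb'))
o=robot.get_obs();print(o['time'],o['position'],o['tool_rot'],o['grip_width'])
E
```

```text
scene 583.0754273836651 313.3644236122356 245.08930417236098 [ 1.18208481 -0.15285007  1.04709753] [0.748, 0.592, -0.191, -0.233]
feed_roller 0.5 [299.8, 242.6, 374.0, 277.7] 1180 ((335.6470947265625, 260.0882568359375), (15.52227783203125, 79.30915069580078), 75.96376037597656)
spare_roller 0.58 [114.9, 236.4, 158.4, 322.1] 1375 ((136.70635986328125, 279.0330505371094), (82.57740783691406, 19.944927215576172), 68.83873748779297)
lever 0.59 [235.3, 245.2, 279.3, 312.1] 629 ((268.13916015625, 273.43994140625), (73.74822235107422, 29.94671630859375), 51.89242172241211)
short_roller 0.84 [451.9, 203.5, 491.5, 245.2] 730 ((471.7473449707031, 223.28640747070312), (44.13653564453125, 22.773488998413086), 49.184913635253906)
spool 0.79 [463.9, 281.0, 502.4, 322.0] 1302 ((481.2000427246094, 301.60003662109375), (35.77708435058594, 42.93250274658203), 26.56505012512207)
hex_key 0.53 [260.4, 213.1, 287.7, 244.3] 135 ((276.22894287109375, 225.04727172851562), (38.264259338378906, 12.990281105041504), 47.202598571777344)
pliers 0.94 [144.5, 348.1, 175.0, 439.8] 1400 ((158.0061492919922, 393.1107
[... 1048 characters left out ...]
945, 20.392940521240234), 79.69515228271484)
spool 0.58 [157.5, 178.1, 194.7, 219.5] 1002 ((176.5, 198.5), (38.18376159667969, 31.11269760131836), 45.0)
hex_key 0.81 [338.5, 310.8, 362.9, 359.1] 238 ((343.0406188964844, 335.1545715332031), (50.54964828491211, 16.61305046081543), 63.970401763916016)
pliers 0.58 [451.5, 146.3, 482.5, 225.9] 1050 ((467.90081787109375, 186.4124755859375), (75.66487121582031, 28.070228576660156), 86.42366790771484)
pliers 0.48 [360.8, 206.8, 396.5, 255.1] 462 ((370.6467590332031, 238.72299194335938), (55.41542053222656, 26.126220703125), 47.56377029418945)
0.9 [0.23168697 0.58045874 0.24759109] [ 0.13350391  0.69437978 -0.13345799  0.69440794] 0.08733139774863265
```

```bash
sed -i "s/R=np.array(c\['rotation'\])/R=Rotation.from_quat(c['rotation']).as_matrix()/; 1a from scipy.spatial.transform import Rotation" h.py
python3 - <<'E'
from h import *
T=pickle.load(open('top0.pkl','rb'));S=pickle.load(open('scene0.pkl','rb'))
ct,cs=T['c'],S['c']
def tri(a,b):
    A=[];B=[]
    L=[]
    for c,p in((ct,a),(cs,b)):
        R=Rotation.from_quat(c['rotation']).as_matrix();d=R@np.array([(p[0]-c['cx'])/c['fx'],(p[1]-c['cy'])/c['fy'],1]);d/=np.linalg.norm(d)
        P=np.eye(3)-np.outer(d,d);A.append(P);B.append(P@np.array(c['xyz']))
    x=np.linalg.solve(sum(A),sum(B));return x
def ctr(r):
    cs_,_=cv2.findContours(r['pixels'].astype(np.uint8),0,2);return cv2.minAreaRect(np.vstack(cs_))[0]
for t in ['feed_roller','spare_roller','short_roller','spool','hex_key','pliers']:
    a,b=ctr(T[t][0]),ctr(S[t][0]);x=tri(a,b);print(t,x.round(3),(w2px(ct,x)-a).round(1),(w2px(cs,x)-b).round(1))
R=Rotation.from_quat(robot.get_obs()['tool_rot']).as_matrix();print(R.round(3))
E
```

```text
feed_roller [0.579 0.021 0.103] [-0.5 -0.1] [-0.5  0. ]
spare_roller [ 0.468 -0.38   0.01 ] [-1.  -0.1] [-1.  -0.1]
short_roller [0.499 0.354 0.015] [-0.4 -0.1] [-0.4  0.1]
spool [0.696 0.292 0.029] [-0.2 -0.1] [-0.2  0. ]
hex_key [ 0.396 -0.066  0.006] [-0.1 -0. ] [-0.1  0. ]
pliers [ 0.725 -0.357  0.   ] [-0.8 -0. ] [-0.9  0. ]
[[ 0.     0.371  0.929]
 [ 0.     0.929 -0.371]
 [-1.     0.     0.   ]]
```

View pics/top0.png

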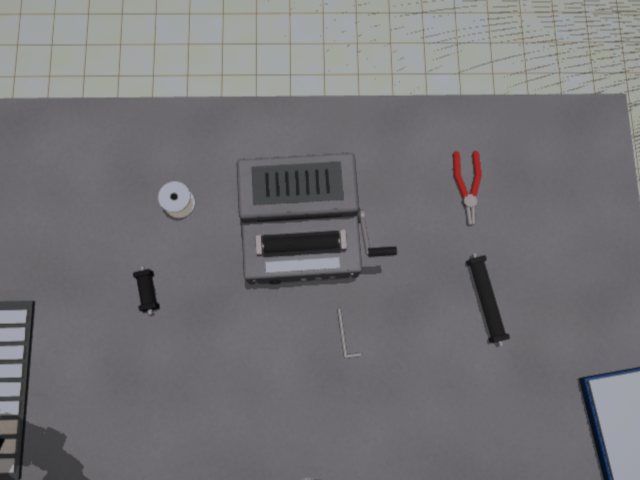

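View pics/scene0.png

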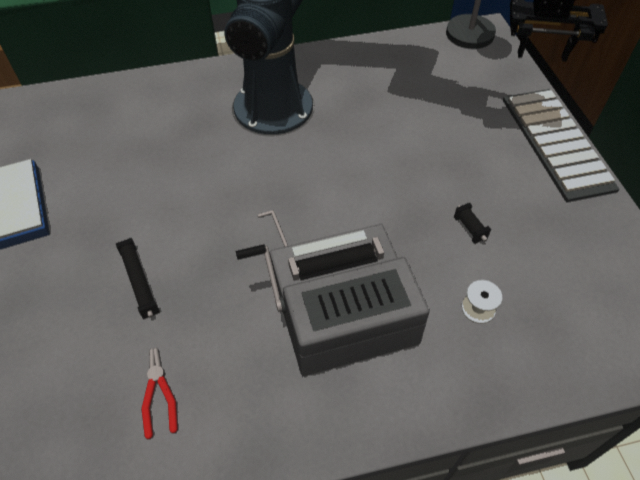

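Run:
```python
from h import *
T=pickle.load(open('top0.pkl','rb'));S=pickle.load(open('scene0.pkl','rb'))
ct,cs=T['c'],S['c']
def ctr(r):
    k,_=cv2.findContours(r['pixels'].astype(np.uint8),0,2);return cv2.minAreaRect(np.vstack(k))[0]
for t,z in(('feed_roller',.11),('spare_roller',.025)):
    for n,D in(('top',T),('scene',S)): print(t,n,px2w(D['c'],*ctr(D[t][0]),z).round(4))
ends=[px2w(ct,262,245,.112),px2w(ct,341,240,.112)];print('feed ends',np.round(ends,4))
d=ends[0]-ends[1];yaw=np.arctan2(-d[0],d[1]);print('yaw',yaw)
print('spare ends',px2w(ct,477,259,.034).round(3),px2w(ct,498,340,.034).round(3))
# colour crops
a=cv2.resize(ct['image'][195:275,235:405,::-1],None,fx=4.5,fy=4.5,interpolation=cv2.INTER_CUBIC)
b=cv2.resize(cs['image'][210:320,220:400,::-1],None,fx=4.4,fy=4.4,interpolation=cv2.INTER_CUBIC)
cv2.imwrite('pics/ca.png',a);cv2.imwrite('pics/cb.png',b)
```

```text
feed_roller top [0.5777 0.0197 0.11  ]
feed_roller scene [0.584  0.0204 0.11  ]
spare_roller top [ 0.4668 -0.3777  0.025 ]
spare_roller scene [ 0.4793 -0.3749  0.025 ]
feed ends [[ 0.5734  0.0981  0.112 ]
 [ 0.5816 -0.0611  0.112 ]]
yaw 0.05144330423778631
spare ends [ 0.552 -0.358  0.034] [ 0.379 -0.391  0.034]
```

View pics/ca.png

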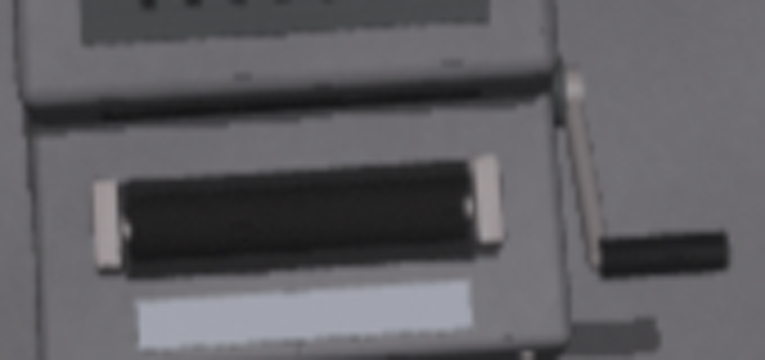

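View pics/cb.png

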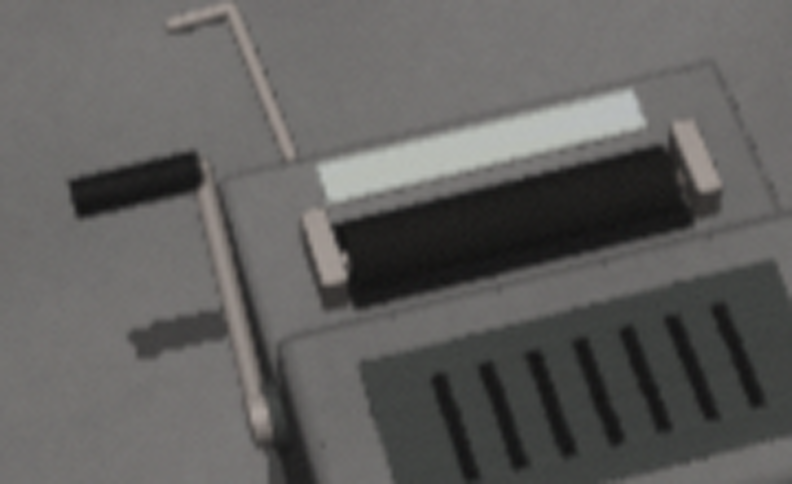

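Run:
```python
from h import *
ct=pickle.load(open('top0.pkl','rb'))['c'];cs=pickle.load(open('scene0.pkl','rb'))['c']
from scipy.optimize import least_squares
def tri(a,b):
    r=least_squares(lambda x:np.r_[w2px(ct,x)-a,w2px(cs,x)-b],[.5,0,.1]);return r.x,r.fun.round(1)
print('bar',tri((382.6,251.4),(251.1,251.6)))
print('armpivot',tri((362.6,212.8),(279.5,305.5)))
# cheeks tops centre: top image
A=(235+110/4.5,195+225/4.5);B=(235+488/4.5,195+198/4.5)
A2=(220+(685+695)/2/4.4,210+152/4.4);B2=(220+322/4.4,210+245/4.4)
print('cheeks',tri(A,A2),tri(B,B2))
# spare blocks
print('spare', tri((477,259),(151,311)),tri((498,338),(125.5,244)))
```

```text
bar (array([ 0.55115697, -0.13776683,  0.14633896]), array([-1.2, -0.2, -1.1,  0. ]))
armpivot (array([ 0.64413169, -0.10573084,  0.08862942]), array([-1.5, -0.2, -1.4,  0. ]))
cheeks (array([0.57262297, 0.10417539, 0.11829562]), array([-0.8, -0.2, -0.8,  0.1])) (array([ 0.58257608, -0.06414865,  0.11841882]), array([-0.8, -0.1, -0.8,  0. ]))
spare (array([ 0.55513394, -0.35764749,  0.01655657]), array([-2.6, -0.1, -2.4, -0.1])) (array([ 0.38331918, -0.39373716,  0.02447175]), array([-0.1, -0. , -0.1, -0. ]))
```

>>> move_arm --pt "1 0 -390 530 -25" --pt "1 0 -390 530 -25" --pt "1 0 -390 530 -25" --pt "1 0 -390 530 -25" --pt "1 0 -390 530 -25" --pt "1 0 -390 530 -25" --pt "1 0 -390 530 -25" --pt "1 0 -390 530 -25" --newtons 20

```text
time: 1.57
position: [0.4057, 0.3006, 0.2478]
tool_rot: [-0.02, 0.707, 0.02, 0.707]
ft_force: [0.4, -0.4, -0.5]
grip_width: 0.0418
```

```bash
cat > go.py <<'E'
import sys
from h import *
o=robot.get_obs();R=Rotation.from_quat(o['tool_rot']).as_matrix()
t=np.array([float(x) for x in sys.argv[1:4]])
print(o['time'],'tcp',o['position'].round(4),'shift mm',(R.T@(t-o['position'])*1000).round(1),'tool y',R[:,1].round(3),'x',R[:,0].round(3),'w',round(o['grip_width'],4),'F',np.round(o['ft_force'],1))
E
python3 go.py .578 .020 .248
```

```text
1.5667 tcp [0.4057 0.3006 0.2478] shift mm [-1.000e-01 -2.899e+02  1.561e+02] tool y [-0.057  0.998  0.   ] x [ 0.001  0.    -1.   ] w 0.0418 F [ 0.4 -0.4 -0.5]
```

>>> move_arm --pt "1 0 -285 155 0" --pt "1 0 -285 155 0" --pt "1 0 -285 155 0" --pt "1 0 -285 155 0" --pt "1 0 -285 155 0" --pt "1 0 -285 155 0" --pt "1 0 -285 155 0" --pt "1 0 -285 155 0"

```text
time: 2.23
position: [0.5775, 0.0234, 0.2478]
tool_rot: [-0.02, 0.706, 0.019, 0.707]
ft_force: [0.0, 0.8, 0.2]
grip_width: 0.0005
```

```bash
python3 go.py .578 .020 .163
```

```text
2.2333 tcp [0.5775 0.0234 0.2478] shift mm [84.8 -3.3  0.1] tool y [-0.055  0.998 -0.001] x [ 0.002 -0.001 -1.   ] w 0.0005 F [0.  0.8 0.2]
```

>>> move_arm --pt "1 30 0 0 0" --pt "1 60 0 0 0" --pt "1 80 0 0 0" --pt "1 85 0 0 0" --pt "1 85 0 0 0" --pt "1 85 0 0 0" --pt "1 85 0 0 0" --pt "1 85 0 0 0"

```text
time: 2.9
position: [0.5769, 0.0266, 0.1643]
tool_rot: [-0.02, 0.706, 0.02, 0.708]
ft_force: [0.1, 0.0, -0.3]
grip_width: 0.0005
```

```bash
python3 - <<'E'
from h import *
for n in ['scene','top']:
    c=robot.camera(n);cv2.imwrite(f'pics/{n}1.png',c['image'][:,:,::-1])
a=cv2.imread('pics/scene1.png')[120:360,180:430];b=cv2.imread('pics/top1.png')[120:360,210:460]
cv2.imwrite('pics/c1.png',cv2.resize(np.hstack([a,b]),None,fx=1.6,fy=1.6))
E
python3 go.py .578 .02 .163
```

```text
3.0 tcp [0.5765 0.0266 0.1639] shift mm [ 0.9 -6.7  1.1] tool y [-0.057  0.998 -0.001] x [ 0.003 -0.    -1.   ] w 0.0003 F [-0.3 -0.1  0.6]
```

View pics/c1.png

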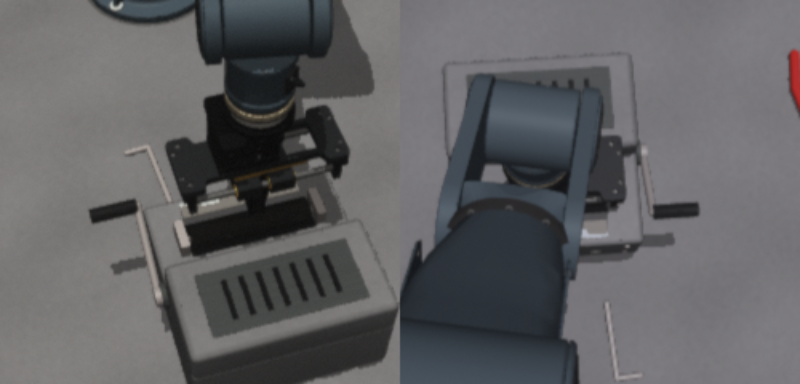

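The scene view (left half) shows the closed fingertips over the middle of the feed roller, with a gap above it. I'm holding here.

>>> move_arm --pt "1 0 -5 0 0" --pt "1 0 -5 0 0" --pt "1 0 -5 0 0" --pt "1 0 -5 0 0" --pt "1 0 -5 0 0" --pt "1 0 -5 0 0" --pt "1 0 -5 0 0" --pt "1 0 -5 0 0"

```text
time: 3.67
position: [0.576, 0.0216, 0.1625]
tool_rot: [-0.02, 0.707, 0.02, 0.707]
ft_force: [-0.1, -0.7, 0.4]
grip_width: 0.0006
```

>>> move_arm --pt "1 0 0 0 0" --pt "1 0 0 0 0" --pt "1 0 0 0 0" --pt "1 0 0 0 0" --pt "1 0 0 0 0" --pt "1 0 0 0 0" --pt "1 0 0 0 0" --pt "1 0 0 0 0"

```text
time: 4.33
position: [0.5761, 0.0215, 0.1626]
tool_rot: [-0.02, 0.707, 0.02, 0.707]
ft_force: [0.4, -0.3, -0.1]
grip_width: 0.0003
```

>>> move_arm --pt "1 0 0 0 0" --pt "1 0 0 0 0" --pt "1 0 0 0 0" --pt "1 0 0 0 0" --pt "1 0 0 0 0" --pt "1 0 0 0 0" --pt "1 0 0 0 0" --pt "1 0 0 0 0"

```text
time: 5.0
position: [0.5761, 0.0215, 0.1626]
tool_rot: [-0.02, 0.707, 0.02, 0.707]
ft_force: [-0.1, 0.0, 0.6]
grip_width: 0.0003
```

>>> move_arm --pt "1 -30 0 0 0" --pt "1 -60 0 0 0" --pt "1 -85 0 0 0" --pt "1 -85 0 0 0" --pt "1 -85 0 0 0" --pt "1 -85 0 0 0"

```text
time: 5.5
position: [0.5754, 0.0217, 0.2469]
tool_rot: [-0.02, 0.707, 0.02, 0.706]
ft_force: [0.4, 0.1, -0.5]
grip_width: 0.0006
```

```bash
python3 go.py .467 -.376 .249
```

```text
5.5 tcp [0.5754 0.0217 0.2469] shift mm [  -2.  -390.9 -130.7] tool y [-0.057  0.998  0.   ] x [-0.001  0.    -1.   ] w 0.0006 F [ 0.4  0.1 -0.5]
```

>>> move_arm --pt "1 0 -391 -131 0" --pt "1 0 -391 -131 0" --pt "1 0 -391 -131 0" --pt "1 0 -391 -131 0" --pt "1 0 -391 -131 0" --pt "1 0 -391 -131 0" --pt "1 0 -391 -131 0" --pt "1 0 -391 -131 0"

```text
time: 6.17
position: [0.4864, -0.301, 0.2456]
tool_rot: [-0.019, 0.708, 0.021, 0.706]
ft_force: [1.0, 0.5, -0.2]
grip_width: 0.0008
```

```bash
python3 go.py .467 -.376 .249
```

```text
6.1667 tcp [ 0.4864 -0.301   0.2456] shift mm [ -3.6 -73.7 -23.6] tool y [-0.056  0.998  0.003] x [-0.003  0.003 -1.   ] w 0.0008 F [ 1.   0.5 -0.2]
```

>>> move_arm --pt "1 0 -70 -23 0" --pt "1 0 -70 -23 0" --pt "1 0 -70 -23 0" --pt "1 0 -70 -23 0" --pt "1 0 -70 -23 0"

```text
time: 6.58
position: [0.4683, -0.3701, 0.2458]
tool_rot: [-0.018, 0.708, 0.021, 0.706]
ft_force: [0.2, 0.9, -0.3]
grip_width: 0.0005
```

```bash
python3 go.py .467 -.376 .086
```

```text
6.5833 tcp [ 0.4683 -0.3701  0.2458] shift mm [159.7  -6.5  -1.3] tool y [-0.056  0.998  0.004] x [-0.002  0.004 -1.   ] w 0.0005 F [ 0.2  0.9 -0.3]
```

>>> move_arm --pt "1 40 -5 0 0" --pt "1 80 -5 0 0" --pt "1 115 -5 0 0" --pt "1 140 -5 0 0" --pt "1 155 -5 0 0" --pt "1 158 -5 0 0" --pt "1 158 -5 0 0" --pt "1 158 -5 0 0"

```text
time: 7.25
position: [0.4702, -0.3755, 0.0902]
tool_rot: [-0.021, 0.707, 0.02, 0.707]
ft_force: [-0.6, -0.2, 0.3]
grip_width: 0.0006
```

```bash
python3 - <<'E'
from h import *
for n in ['scene','top']:
    c=robot.camera(n);cv2.imwrite(f'pics/{n}2.png',c['image'][:,:,::-1])
a=cv2.imread('pics/scene2.png')[160:400,50:300];b=cv2.imread('pics/top2.png')[170:410,330:580]
cv2.imwrite('pics/c2.png',cv2.resize(np.hstack([a,b]),None,fx=1.6,fy=1.6))
E
python3 go.py .467 -.376 .086
```

```text
7.35 tcp [ 0.4705 -0.3764  0.0911] shift mm [ 5.1  0.7 -3.4] tool y [-0.057  0.998 -0.002] x [ 0.002 -0.002 -1.   ] w 0.0002 F [0.5 0.6 0.2]
```

View pics/c2.png

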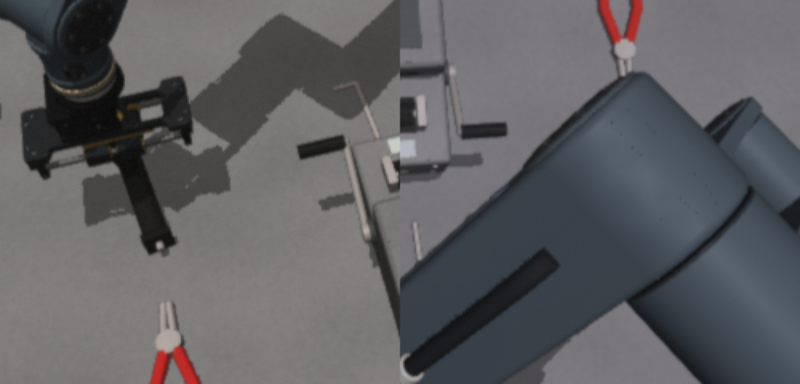

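The fingers are above the roller's middle and its far half shows beyond them. I'll lower slightly and hold.

>>> move_arm --pt "1 6 0 -3 0" --pt "1 6 0 -3 0" --pt "1 6 0 -3 0" --pt "1 6 0 -3 0" --pt "1 6 0 -3 0" --pt "1 6 0 -3 0" --pt "1 6 0 -3 0" --pt "1 6 0 -3 0"

```text
time: 8.02
position: [0.4665, -0.3764, 0.0836]
tool_rot: [-0.02, 0.707, 0.02, 0.707]
ft_force: [0.0, -0.0, 0.3]
grip_width: 0.0003
```

>>> move_arm --pt "1 0 0 0 0" --pt "1 0 0 0 0" --pt "1 0 0 0 0" --pt "1 0 0 0 0" --pt "1 0 0 0 0" --pt "1 0 0 0 0" --pt "1 0 0 0 0" --pt "1 0 0 0 0"

```text
time: 8.68
position: [0.4665, -0.3764, 0.0835]
tool_rot: [-0.02, 0.707, 0.02, 0.707]
ft_force: [-0.6, 0.5, -0.6]
grip_width: 0.0005
```

>>> move_arm --pt "1 0 0 0 0" --pt "1 0 0 0 0" --pt "1 0 0 0 0" --pt "1 0 0 0 0" --pt "1 0 0 0 0" --pt "1 0 0 0 0" --pt "1 0 0 0 0" --pt "1 0 0 0 0"

```text
time: 9.35
position: [0.4665, -0.3764, 0.0836]
tool_rot: [-0.02, 0.707, 0.02, 0.707]
ft_force: [-0.4, 0.6, -0.0]
grip_width: 0.0005
```

>>> move_arm --pt "1 -30 0 0 0" --pt "1 -70 0 0 0" --pt "1 -110 0 0 0" --pt "1 -140 0 0 0" --pt "1 -140 0 0 0" --pt "1 -140 0 0 0" --pt "1 -140 0 0 0"

```text
time: 9.93
position: [0.466, -0.3758, 0.2231]
tool_rot: [-0.02, 0.707, 0.02, 0.707]
ft_force: [-0.1, -0.2, -0.3]
grip_width: 0.0007
```

```bash
python3 go.py .55 -.14 .225
```

```text
9.9333 tcp [ 0.466  -0.3758  0.2231] shift mm [ -1.7 230.7  97.2] tool y [-0.056  0.998  0.001] x [-0.001  0.001 -1.   ] w 0.0007 F [-0.1 -0.2 -0.3]
```

>>> move_arm --pt "1 0 230 98 0" --pt "1 0 230 98 0" --pt "1 0 230 98 0" --pt "1 0 230 98 0" --pt "1 0 230 98 0" --pt "1 0 230 98 0" --pt "1 0 230 98 0" --pt "1 0 230 98 0"

```text
time: 10.6
position: [0.5506, -0.1383, 0.2215]
tool_rot: [-0.021, 0.708, 0.022, 0.705]
ft_force: [-1.2, 0.1, -0.1]
grip_width: 0.0005
```

```bash
python3 go.py .55 -.142 .182
python3 - <<'E'
from h import *
for n in ['scene','top']:
    c=robot.camera(n);cv2.imwrite(f'pics/{n}3.png',c['image'][:,:,::-1])
a=cv2.imread('pics/scene3.png')[160:400,150:400];b=cv2.imread('pics/top3.png')[120:360,260:510]
cv2.imwrite('pics/c3.png',cv2.resize(np.hstack([a,b]),None,fx=1.6,fy=1.6))
E
```

```text
10.6 tcp [ 0.5506 -0.1383  0.2215] shift mm [39.5 -3.7 -0.7] tool y [-0.061  0.998  0.002] x [-0.004  0.002 -1.   ] w 0.0005 F [-1.2  0.1 -0.1]
```

View pics/c3.png

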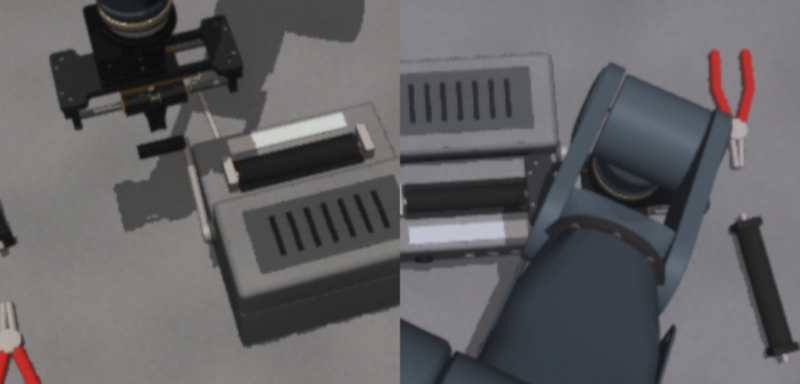

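>>> move_arm --pt "1 12 -3 0 0" --pt "1 24 -3 0 0" --pt "1 34 -3 0 0" --pt "1 40 -3 -1 0" --pt "1 46 -3 -4 0" --pt "1 52 -3 -8 0" --pt "1 58 -3 -10 0" --pt "1 64 -3 -12 0"

```text
time: 11.37
position: [0.5389, -0.1453, 0.1594]
tool_rot: [-0.02, 0.707, 0.02, 0.707]
ft_force: [-1.7, -0.6, 3.3]
grip_width: 0.0004
```

```bash
python3 go.py .533 -.142 .119
python3 - <<'E'
from h import *
c=robot.camera('scene');cv2.imwrite('pics/c4.png',cv2.resize(c['image'][160:400,150:400,::-1],None,fx=2,fy=2))
E
```

```text
11.3667 tcp [ 0.5389 -0.1453  0.1594] shift mm [40.4  3.7 -5.7] tool y [-0.056  0.998 -0.   ] x [-0. -0. -1.] w 0.0004 F [-1.7 -0.6  3.3]
```

View pics/c4.png

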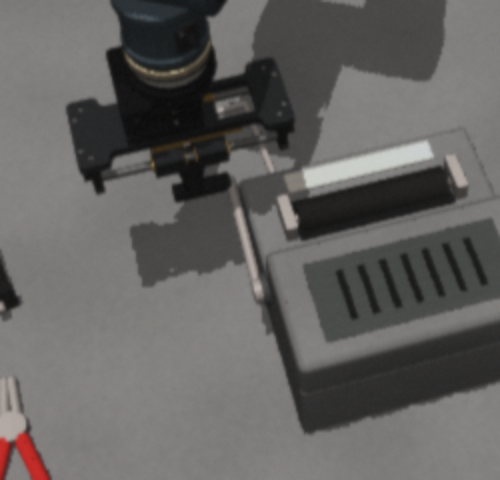

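Contact shows 3 N and the bar is moving down under the fingers. I'll carry on along the arc.

>>> move_arm --pt "1 7 2 -2 0" --pt "1 14 2 -3 0" --pt "1 20 2 -4 0" --pt "1 26 2 -5 0" --pt "1 31 2 -6 0" --pt "1 36 2 -6 0" --pt "1 39 2 -6 0" --pt "1 41 2 -6 0"

```text
time: 12.08
position: [0.5332, -0.1429, 0.1187]
tool_rot: [-0.02, 0.707, 0.02, 0.706]
ft_force: [-5.7, 1.9, 19.3]
grip_width: 0.0005
```

```bash
python3 go.py .533 -.142 .119
```

```text
12.0833 tcp [ 0.5332 -0.1429  0.1187] shift mm [-0.3  1.  -0.1] tool y [-0.057  0.998  0.001] x [-0.001  0.001 -1.   ] w 0.0005 F [-5.7  1.9 19.3]
```

>>> move_arm --pt "1 1 0 0 0" --pt "1 1 0 0 0" --pt "1 1 0 0 0" --pt "1 1 0 0 0" --pt "1 1 0 0 0"

```text
time: 12.5
position: [0.5331, -0.1429, 0.1189]
tool_rot: [-0.02, 0.707, 0.02, 0.707]
ft_force: [-4.1, 1.7, 12.2]
grip_width: 0.0005
```

>>> move_arm --pt "1 -10 0 0 0" --pt "1 -40 0 0 0" --pt "1 -80 0 0 0" --pt "1 -115 0 0 0" --pt "1 -130 -50 -40 0" --pt "1 -130 -85 -70 0" --pt "1 -130 -100 -90 0" --pt "1 -130 -100 -90 0"

```text
time: 13.17
position: [0.4472, -0.2518, 0.2486]
tool_rot: [-0.02, 0.707, 0.018, 0.707]
ft_force: [-0.1, 0.7, 0.3]
grip_width: 0.0005
```

```bash
python3 go.py .533 -.142 .119
python3 - <<'E'
from h import *
from scipy.optimize import least_squares
for n in ['scene','top']:
    c=robot.camera(n);cv2.imwrite(f'pics/{n}5.png',c['image'][:,:,::-1])
    P=pickle.load(open(n+'0.pkl','rb'))
    for t in ['spare_roller','short_roller','spool','hex_key','pliers','lever']:
        r=robot.regions_of(c,t); print(n,t,[(round(x['p'],2),x['bbox']) for x in r[:1]],P[t][0]['bbox'])
a=cv2.imread('pics/scene5.png')[200:320,200:325];b=cv2.imread('pics/top5.png')[180:300,300:425]
cv2.imwrite('pics/c5.png',cv2.resize(np.hstack([a,b]),None,fx=3.2,fy=3.2,interpolation=cv2.INTER_CUBIC))
yaw=.055;X=np.array([np.cos(yaw),np.sin(yaw),0]);pv=np.array([.642,-.133,.085])
for a in(.6,.7,.73,.8):
    p=pv-X*.11*np.cos(.8-a)+[0,0,.11*np.sin(.8-a)]
    print(a,[w2px(pickle.load(open(n+'0.pkl','rb'))['c'],p).round(1) for n in('scene','top')])
E
```

```text
13.1667 tcp [ 0.4472 -0.2518  0.2486] shift mm [129.3 105.5  91.4] tool y [-0.053  0.999 -0.003] x [ 0.001 -0.003 -1.   ] w 0.0005 F [-0.1  0.7  0.3]
scene spare_roller [(0.74, [114.2, 235.6, 160.4, 319.6])] [114.9, 236.4, 158.4, 322.1]
scene short_roller [(0.87, [455.7, 204.0, 490.3, 245.9])] [451.9, 203.5, 491.5, 245.2]
scene spool [(0.78, [461.7, 281.9, 507.1, 326.2])] [463.9, 281.0, 502.4, 322.0]
scene hex_key [(0.64, [263.4, 212.7, 288.6, 247.2])] [260.4, 213.1, 287.7, 244.3]
scene pliers [(0.83, [145.7, 348.2, 177.4, 440.4])] [144.5, 348.1, 175.0, 439.8]
scene lever [(0.81, [237.7, 256.0, 283.3, 313.8])] [235.3, 245.2, 279.3, 312.1]
top spare_roller [(0.8, [482.5, 310.2, 504.0, 331.7])] [464.4, 252.0, 510.4, 344.6]
top short_roller [(0.91, [132.5, 264.3, 158.3, 312.8])] [131.4, 267.1, 159.6, 314.0]
top spool [(0.79, [157.4, 180.8, 193.9, 216.8])] [157.5, 178.1, 194.7, 219.5]
top hex_key [(0.7, [339.9, 307.1, 364.4, 359.5])] [338.5, 310.8, 362.9, 359.1]
top pliers [(0.85, [452.3, 149.7, 483.4, 224.5])] [451.5, 146.3, 482.5, 225.9]
top lever [(0.85, [361.7, 209.8, 391.8, 269.6])] [362.9, 209.6, 396.1, 257.0]
0.6 [array([250. , 256.3]), array([379.9, 263. ])]
0.7 [array([250.3, 258.7]), array([379.4, 264.6])]
0.73 [array([250.5, 259.5]), array([379.2, 265. ])]
0.8 [array([250.8, 261.5]), array([378.8, 265.7])]
```

View pics/c5.png

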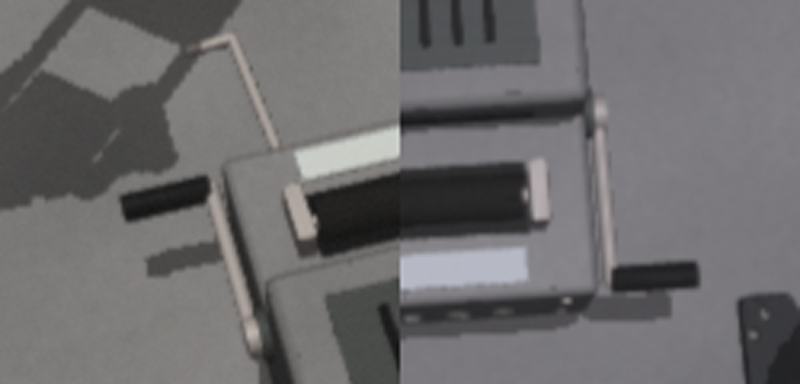

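View pics/scene5.png

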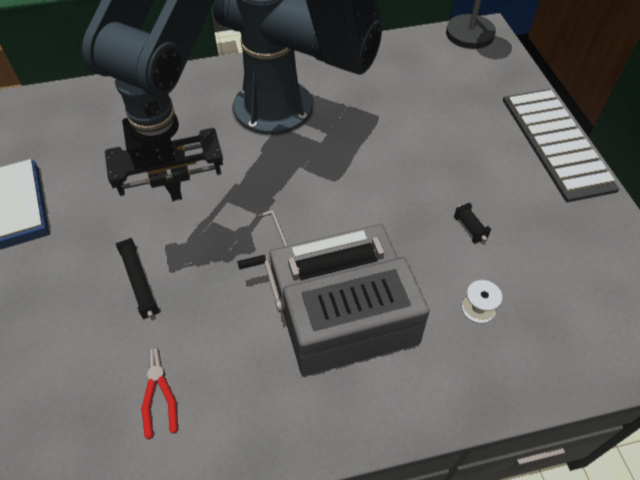

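The measured bar centre is about (252, 262) in the scene view and (380, 266) in the top view. That matches the prediction for 0.8 rad, (250.8, 261.5) and (378.8, 265.7). The tool is clear and nothing has visibly moved.

```bash
python3 -c "
from rig import robot
print(robot.hand_in()); print(robot.get_obs()['time'])"
```

```text
the job is handed in; nothing more can be done
None
the job is handed in; nothing more can be done
```

I did both pointing checks, pushed the lever fully down and handed the job in at about 13 s. The hand-in gives no verdict.

- **Pointing:** I held the closed fingertips about 2 cm above the middle of the feed roller, then above the middle of the long spare roller, for 2 s each. The grasp point was about 42 and 44 mm above their top lines. Wrist force stayed at sensor noise both times, so I saw no sign of contact.
- **Lever:** I pushed the bar down along its arc until it met the stop. The force rose from about 3 N to 19 N, with the fingertips at 94 mm, which is the height of the bar's top when the lever is level. Afterwards the bar's position in both pictures matched 0.8 rad within about 1 pixel. At that scale 0.73 rad is only about 2 pixels away in the scene view, so the force at the stop is the stronger evidence.
- **Loose things:** The network boxes for the spare roller, short roller, spool, hex key and pliers agree with the start pictures within about 5 pixels. One differed: in the last top picture the spare roller's box covered only part of it, likely because the arm was in the way. The scene picture shows it where it lay.

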